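# Hang the hook-on caddy inside the toy bin

### The job

Take the small white caddy that has the bent lip and hang it on the toy bin: hook its lip over the middle of the bin's long rim nearest the robot, so that the cup hangs inside the bin, clear of its floor. Let go of it there, and leave the similar white box without a lip standing where it is.

Things in the scene. Friction and masses are not known exactly. Their poses are not given: they have to be found in the camera images.
- caddy_grip (a point): Centre of the upright grip tab (10 mm thick along x, 40 wide along y, 48 high) of the loose white caddy (0.13 kg), 132 mm above its foot; x points to the cup's side, z up. The tab stands on a bridge 46 x 70 mm, underside 32 mm below this point. At the bridge's -x edge a lip turns down 30 mm, at +x is the back board: between them, centred under the tab, a 34 mm gap takes the rim.
- caddy_cup (a point): Centre of the caddy's open cup (66 mm along x, 70 along y, 60 tall), low on the +x side: 50 mm along x from the tab's middle and 30 mm above the caddy's foot; same axes. At the start the caddy stands upright on the table, left or right of the middle, with its cup pointing away from the robot within 35 degrees.
- bin_rim (a point): Top of the rim, middle of the near long wall (centred in its thickness) of the fixed wooden toy bin: open box 200 x 300 mm, 135 tall, walls and floor 14 mm thick. The point is 135 mm above the table. x: level, square to the wall, into the bin (away from the robot); y along the rim; z up. Two toys under 40 mm tall lie inside along the far wall.
- plain_grip (a point): Centre of the tab of the look-alike: a loose white box with the same cup and tab but a straight back board, with no bridge and no lip. The point is 132 mm above its underside, directly above its back board; x points to the cup's side, z up. Not to be moved.

How it is judged:
At the end, for the whole second after the job is handed in: The caddy hangs at rest by its lip on the near rim: tab's centre within 25 mm of the rim's middle line, within 60 mm of its middle along it, 20 to 44 mm above it (32 when straight); cup's centre over 10 mm to the inner side of that line; tilt under 20 degrees (x of caddy_grip in the frame of bin_rim between -0.025 and 0.025 m and y of caddy_grip in the frame of bin_rim between -0.06 and 0.06 m and z of caddy_grip in the frame of bin_rim between 0.02 and 0.044 m and x of caddy_cup in the frame of bin_rim above 0.01 m and angle between caddy_grip's own z axis and vertical below 0.35 rad and linear speed of caddy below 0.02 m/s); the robot touches nothing.
It fails at once if the look-alike box without a lip is moved more than 30 mm or knocked over (distance of plain_grip from where it was at the start of the episode above 0.03 m).
It also fails if it takes over 38 s, if anything falls off the work surface, if the arm or the gripper's body presses on something with over 40 N, if the wrist force passes 120 N, or if a joint passes its speed limit or range.

### The arm

A 6-joint arm with a two-finger parallel gripper is mounted at the origin on the work surface. World frame = base frame: x ahead of the robot, y to its left, z up, the work surface at z = 0. Lengths are in m, angles in rad, forces in N, time in s.
With the tool pointing down it reaches from about 0.375 to 0.975 m from the base axis. Payload 3.8 kg.
Tool frame: the origin (TCP) lies on the mounting face of the last link; the fingertips stand 173 mm ahead of it and the grasp point (between the pads) lies 155 mm ahead of it; z points along the fingers, y is the direction in which the jaws open and shut (so a half turn about z gives the same grasp; the last joint's range is limited). The gripper opens to 85 mm and grips with 20 to 120 N. Pads are 22 mm wide; open, the fingers measure 114 mm over their backs; the gripper's body (76 mm by 85 mm) begins 54 mm behind the grasp point. The pads swing forward as they close: fully open they stand 13 mm farther back than shut.
Start: joints at [-0.037, 0.264, 1.604, -0, 1.274, -0.037], TCP at [0.675, -0, 0.405] pointing down, gripper open.
Joint ranges: [-2.63, 2.63], [-0.94, 2.18], [0.31, 2.57], [-1.31, 4.45], [0, 2.66], [-2.55, 2.55]. Speed limits (rad/s): [2.57, 2.57, 3.14, 3.14, 3.14, 3.14].

### API

Orientations are given as a rotation vector (axis times angle).
In Python, from workcell import bot gives the robot as it stands.
- The arm moves only by the shell command python3 -m jog 'ROWS' [FORCE]. ROWS is JSON, a list that holds one entry, the list of rows, each a list of 7 numbers: the closure, from 0 (fully open) to 1 (shut), then the shift along the tool's x, y, z in cm, then the turn, a rotation vector about the tool's x, y, z in rad. A call has 1 to 12 rows; each row is the pose to reach, as a shift and turn from the pose commanded when the call began, along the tool's axes at that moment; what a row does not reach only later rows make up. A row lasts 1/8 s, in which the tool goes at most 62.5 mm and 10.7 degrees, less where a joint would pass 70% of its speed; a pose out of reach is approached as far as the arm can. A call with a gripper value outside its range is refused whole. The fingers move at their own pace and stop on an object; FORCE is the grip in N (left out, the last holds). Time passes only in rows, so rows that repeat a pose let the fingers close. It gives the time, the measured TCP pose, the force and the opening at its end, in the units of the state.
- bot.read_state(): the state, without advancing time (a new reading comes with each control period).
- bot.read_camera(name): name is "scene" or "side" or "wrist"; returns the picture (384x512x3 uint8, red, green, blue); there is no depth.
- bot.camera_model(name): a dict with "intrinsics" (3x3 intrinsics, pixels), "rvec" (rotation vector, rad) and "tvec" (3), from world to camera coordinates, as OpenCV has them. Camera axes: x right, y down, z forward; pixel columns grow to the right and rows downward; lengths in m; the calibration is good to about 2 mm. A picture is of the moment at which its call begins: read the wrist's pose just before it. camera_model takes no time and is no camera call; for the wrist camera it gives the pose at the moment of the call.
- bot.finish_job(): hands the job in, once; it reports no verdict.
The state is a dict: "time": time; "q": joint angles; "joint_vel": joint speeds; "joint_torque": joint torques, N m; "tool_pos": TCP position; "tcp_rot": TCP orientation; "wrist_force": force on the tool from outside, world axes, zero at the start; "torque": the same for the moment, N m; "width": opening from 0.0 (shut) to 1.0 (fully open).
Only numpy, scipy, OpenCV 4.12 (cv2) and the standard library are available. Lean on these libraries where they do the work, as an engineer would, in place of code of your own. Each camera call takes 0.05 s, during which the arm holds its last target.

## Working session

There is one attempt and no reset: what is moved stays moved. The work goes in short steps, Python scripts to look and compute and a shell command to move; the robot and the scene stay as the last step left them, time stands still between calls to the robot, and variables do not carry over. Pictures are saved under pics/ and viewed, and the job is handed in when it is done.

```bash
ls; mkdir -p pics; python3 - <<'E'
from workcell import bot
import cv2
for n in("scene","side","wrist"):
    m=bot.camera_model(n)
    im=bot.read_camera(n); cv2.imwrite(f"pics/{n}0.png",im[:,:,::-1]); print(n,m)
s=bot.read_state(); print(s)
E
```

```text
pics
scene {'intrinsics': array([[408.69002644,   0.        , 252.34182921],
       [  0.        , 408.69002644, 186.09541435],
       [  0.        ,   0.        ,   1.        ]]), 'rvec': array([ 2.3289741 ,  0.82722189, -0.27297732]), 'tvec': array([-0.41460351, -0.16488695,  1.10152476])}
side {'intrinsics': array([[429.29172806,   0.        , 259.39268807],
       [  0.        , 429.29172806, 187.96715416],
       [  0.        ,   0.        ,   1.        ]]), 'rvec': array([ 2.21560576, -0.6336745 ,  0.28431776]), 'tvec': array([-0.44234775,  0.26573639,  0.79195925])}
wrist {'intrinsics': array([[304.83871868,   0.        , 252.81378423],
       [  0.        , 304.83871868, 189.87811829],
       [  0.        ,   0.        ,   1.        ]]), 'rvec': array([-2.84126040e+00,  1.58416433e-03,  7.97659395e-04]), 'tvec': array([-0.6742444 , -0.03673932,  0.38009407])}
{'time': 0.15, 'q': array([-3.69154204e-02,  2.64586529e-01,  1.60506088e+00, -3.47981833e-05,
        1.27373288e+00, -3.68711725e-02]), 'joint_vel': array([ 1.80691246e-03, -6.96249553e-04, -3.93327727e-03, -7.84474066e-05,
       -2.68613246e-05,  8.97882100e-04]), 'joint_torque': array([-4.44535381e-04, -5.15905774e+01, -3.67958951e+01, -2.06692371e-04,
        8.09489022e-03,  2.50629785e-05]), 'tool_pos': array([ 6.74732246e-01, -8.17287961e-06,  4.03643129e-01]), 'tcp_rot': array([-2.22056866e+00, -2.22049309e+00,  1.94846068e-03]), 'wrist_force': array([-0.16453283, -0.48735106, -0.30903215]), 'torque': array([ 0.0168984 ,  0.05473731, -0.00270729]), 'width': 0.9992718937809973}
```

View pics/scene0.png

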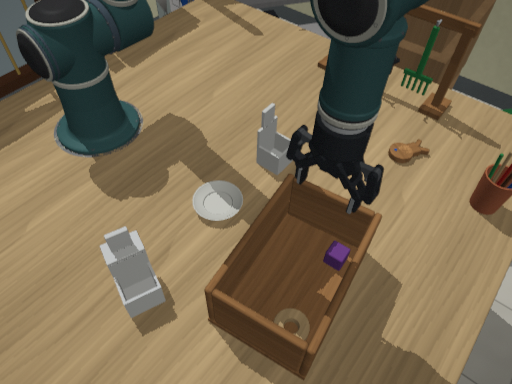

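View pics/side0.png

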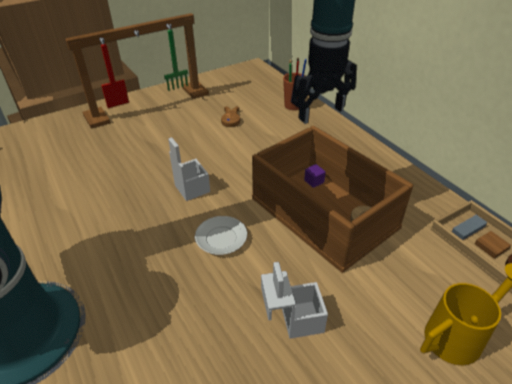

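View pics/wrist0.png

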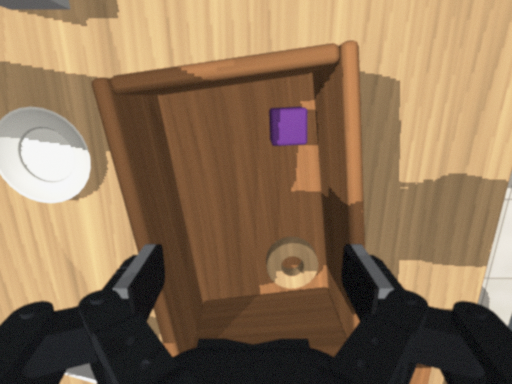

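The scene and side views show two white boxes. The one with the bridge and lip is at side (290,295) and scene (130,270). The plain one is at side (188,170) and scene (270,140). The bin is in the middle, and the dish is a bystander at scene (217,200). I'll zoom in for corner pixels.

```bash
cat > h.py <<'E'
import numpy as np, cv2
from workcell import bot
def cam(n):
    m=bot.camera_model(n);K=np.array(m["intrinsics"]);R=cv2.Rodrigues(np.array(m["rvec"]))[0];return K,R,np.array(m["tvec"])
def ray(c,p):
    K,R,t=c;d=R.T@np.linalg.solve(K,[p[0],p[1],1.]);return -R.T@t,d/np.linalg.norm(d)
def plane(c,p,z):
    o,d=ray(c,p);return o+d*(z-o[2])/d[2]
def tri(c1,p1,c2,p2):
    o1,d1=ray(c1,p1);o2,d2=ray(c2,p2)
    s=np.linalg.lstsq(np.c_[d1,-d2],o2-o1,rcond=None)[0]
    a=o1+s[0]*d1;b=o2+s[1]*d2;return (a+b)/2,np.linalg.norm(a-b)
def proj(c,P):
    K,R,t=c;v=K@(R@np.asarray(P)+t);return v[:2]/v[2]
def crop(src,dst,x0,y0,w,h,f):
    im=cv2.imread(src)[y0:y0+h,x0:x0+w];im=cv2.resize(im,None,fx=f,fy=f,interpolation=cv2.INTER_CUBIC)
    for k in range(0,w,10):
        cv2.line(im,(k*f,0),(k*f,6),(0,0,255),1);
        if k%20==0: cv2.putText(im,str(x0+k),(k*f,16),0,.35,(0,0,255),1)
    for k in range(0,h,10):
        cv2.line(im,(0,k*f),(6,k*f),(0,0,255),1)
        if k%20==0: cv2.putText(im,str(y0+k),(8,k*f+4),0,.35,(0,0,255),1)
    cv2.imwrite(dst,im)
E
python3 - <<'E'
from h import *
crop("pics/scene0.png","pics/sc_c.png",90,220,90,100,6)
crop("pics/side0.png","pics/si_c.png",250,255,90,90,6)
E
```

```text
(no output)
```

View pics/sc_c.png

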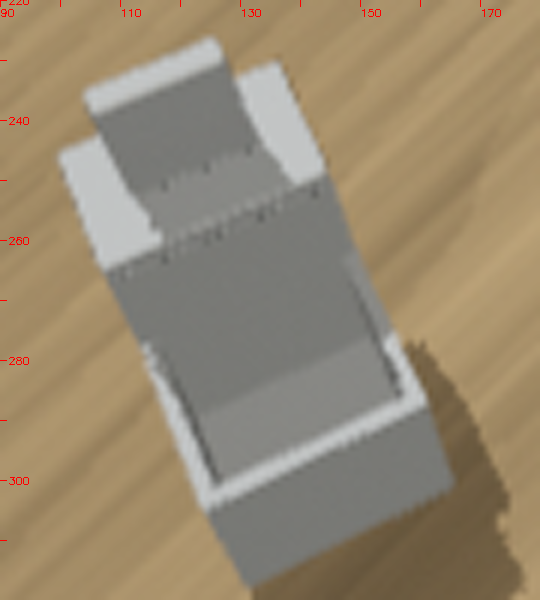

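View pics/si_c.png

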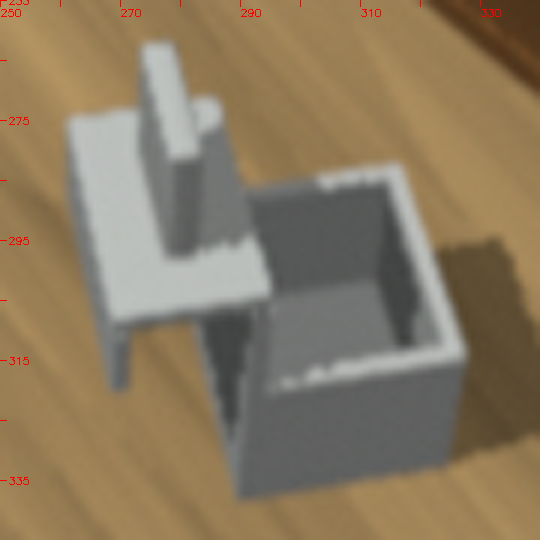

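```bash
cat > m1.py <<'E'
from h import *
S=cam("scene");D=cam("side")
def P(n,a,b):
    p,e=tri(S,a,D,b);print(n,p.round(4),"gap",round(e,4));return p
c=P("tabtop",(115.5,232.9),(278.4,271.6))
for k,(L,R) in {"A":((278.3,281.2),(273.8,262.5)),"B":((273.8,262.5),(278.3,281.2))}.items():
    P("tab back L"+k,(104,235.8),L);P("tab back R"+k,(125.5,226.3),R)
a=P("cup fr L/near",(124.5,303.8),(327.5,314.2));b=P("cup fr R/far",(161,287),(316.7,282.5))
e=P("bridge cup L",(107.7,265),(295,303.7));f=P("bridge back L",(100,246.2),(268.8,308));g=P("bridge back R",(135.8,230.3),(261.3,275))
P("foot L front",(131.5,317.3),(324,333))
for u,v in((b,a),(g,f)):
    d=v-u;print("len",np.linalg.norm(d),"yaw of cup dir", np.degrees(np.arctan2(d[0],-d[1])), np.degrees(np.arctan2(-d[0],d[1])))
d=e-f;print("len",np.linalg.norm(d),np.degrees(np.arctan2(d[1],d[0])))
E
python3 m1.py; python3 - <<'E'
from h import *
crop("pics/scene0.png","pics/sc_b.png",200,165,190,140,4)
crop("pics/side0.png","pics/si_b.png",240,120,180,150,4)
E
```

```text
tabtop [ 0.4128 -0.2341  0.1521] gap 0.0006
tab back LA [ 0.4021 -0.2502  0.152 ] gap 0.001
tab back RA [ 0.4163 -0.2148  0.1532] gap 0.0002
tab back LB [ 0.4089 -0.2428  0.1726] gap 0.0268
tab back RB [ 0.4096 -0.2226  0.1329] gap 0.0275
cup fr L/near [ 0.4771 -0.2959  0.0575] gap 0.0017
cup fr R/far [ 0.5028 -0.2324  0.0569] gap 0.0005
bridge cup L [ 0.4214 -0.2732  0.1035] gap 0.0003
bridge back L [ 0.3799 -0.2573  0.1035] gap 0.0008
bridge back R [ 0.4046 -0.194   0.1047] gap 0.0
foot L front [ 0.4766 -0.2961 -0.0039] gap 0.0015
len 0.06855244898244302 yaw of cup dir -22.070409124465268 157.92959087553473
len 0.06799876164910627 yaw of cup dir -21.28839100546734 158.71160899453267
len 0.04443264599615518 -20.93501754149368
```

View pics/sc_b.png

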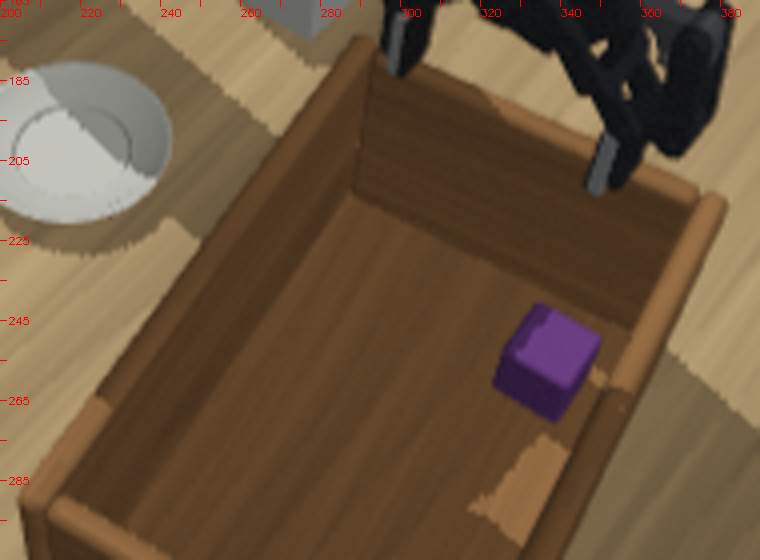

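View pics/si_b.png

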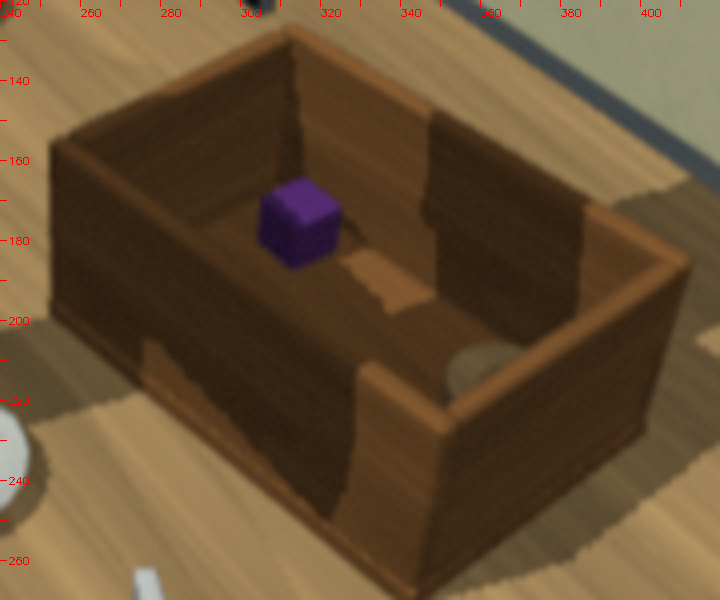

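```bash
cat > m2.py <<'E'
from h import *
S=cam("scene");D=cam("side")
def P(n,a,b):
    p,e=tri(S,a,D,b);print(n,p.round(4),"gap",round(e,4));return p
a=P("near rim R end",(208.5,289.5),(349.5,227))
b=P("near rim L end",(291,174.5),(254.5,155.5))
f=P("far L",(380,214.5),(311,127))
d=b-a;print("len",np.linalg.norm(d),"mid",(a+b)/2,"yaw",np.degrees(np.arctan2(-d[0],d[1])), "width",np.linalg.norm((f-b)[:2]))
# points along near rim, outer & inner edges on plane z=.132 in both cams
for n,c,pts in (("S",S,[(290,174.5),(205.5,288),(222,264)]),("D",D,[(252.5,155.5),(350,228.5)])):
    for p in pts: print(n,p,plane(c,p,.131).round(4))
E
python3 m2.py
```

```text
near rim R end [ 0.5983 -0.2016  0.1258] gap 0.0011
near rim L end [0.5603 0.0851 0.13  ] gap 0.0017
far L [0.7461 0.1159 0.125 ] gap 0.0004
len 0.2892855330861974 mid [ 0.57929594 -0.05824333  0.12790702] yaw 7.552988641542331 width 0.1883424814743415
S (290, 174.5) [0.5587 0.0841 0.131 ]
S (205.5, 288) [ 0.5949 -0.2049  0.131 ]
S (222, 264) [ 0.5867 -0.155   0.131 ]
D (252.5, 155.5) [0.5556 0.0852 0.131 ]
D (350, 228.5) [ 0.5926 -0.2079  0.131 ]
```

```bash
python3 -m jog '[[[0,-4,-4.4,0,0,0,0.1],[0,-8,-8.8,0,0,0,0.2],[0,-12,-13.2,0,0,0,0.3],[0,-16,-17.6,0,0,0,0.37],[0,-20,-22,0,0,0,0.37],[0,-23.4,-26.2,0,0,0,0.37],[0,-23.4,-26.2,0,0,0,0.37],[0,-23.4,-26.2,0,0,0,0.37]]]' 40
python3 - <<'E'
from h import *
c=cam("wrist");im=bot.read_camera("wrist");cv2.imwrite("pics/w1.png",im[:,:,::-1])
np.save("w1.npy",np.array([*c],dtype=object),allow_pickle=True)
s=bot.read_state();print(s["time"],s["tool_pos"],s["tcp_rot"])
y=np.radians(-21.4);u=np.array([np.cos(y),np.sin(y),0]);v=np.array([-u[1],u[0],0])
t=np.array([.4128,-.2341,.156])
for a in(-.005,.005):
  for b in(-.02,.02): print(proj(c,t+a*u+b*v).round(1))
E
```

```text
time: 1.15
tool_pos: [0.4131, -0.234, 0.4047]
tcp_rot: [2.593, 1.774, 0.001]
wrist_force: [-0.5, 0.5, 0.7]
width: 0.998Traceback (most recent call last):
  File "<stdin>", line 3, in <module>
ValueError: could not broadcast input array from shape (3,3) into shape (3,)
```

View pics/w1.png

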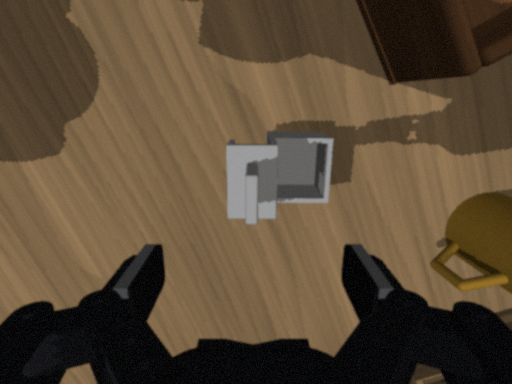

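The wrist view shows the caddy square in the image. Its tab top is near (251,199) and the bridge spans (228..277,145..218), so the yaw matches. I'll check the tab's position from here.

```bash
python3 - <<'E'
from h import *
crop("pics/w1.png","pics/w1c.png",215,120,130,115,6)
c=cam("wrist")
y=np.radians(-21.4);u=np.array([np.cos(y),np.sin(y),0]);v=np.array([-u[1],u[0],0])
t=np.array([.4128,-.2341,.156])
for a in(-.005,.005):
  for b in(-.02,.02): print(proj(c,t+a*u+b*v).round(1))
E
```

```text
[245.9 226.1]
[245.6 176.5]
[258.7 226.1]
[259.1 176.5]
```

View pics/w1c.png

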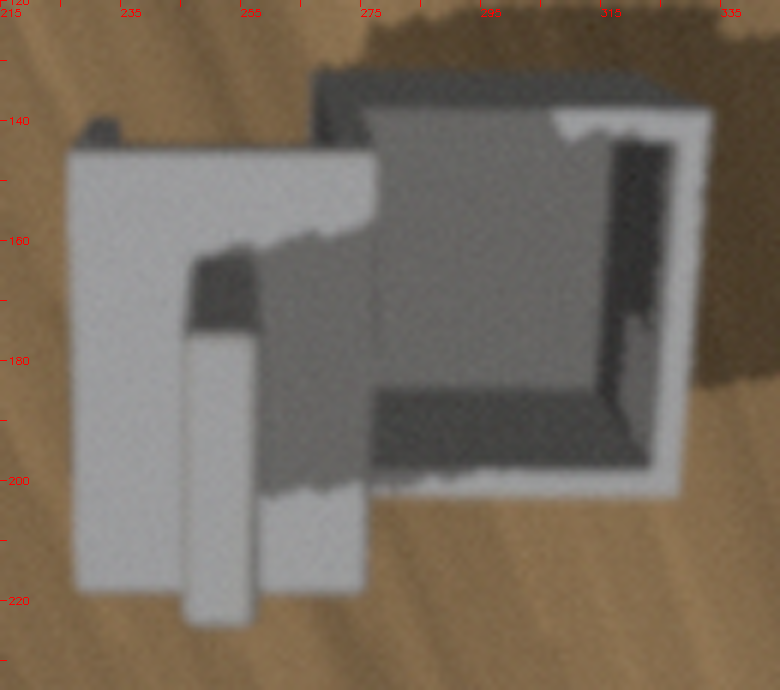

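```bash
python3 -m jog '[[[0,0.1,0,5,0,0,0],[0,0.1,0,9,0,0,0],[0,0.1,0,11.2,0,0,0],[0,0.1,0,11.2,0,0,0],[0,0.1,0,11.2,0,0,0],[1,0.1,0,11.2,0,0,0],[1,0.1,0,11.2,0,0,0],[1,0.1,0,11.2,0,0,0],[1,0.1,0,11.2,0,0,0],[1,0.1,0,11.2,0,0,0],[1,0.1,0,11.2,0,0,0],[1,0.1,0,11.2,0,0,0]]]' 60
```

```text
time: 2.7
tool_pos: [0.4133, -0.2331, 0.2927]
tcp_rot: [-2.592, -1.775, 0.0]
wrist_force: [-1.2, -0.1, 1.7]
width: 0.109
```

```bash
python3 -m jog '[[[1,0,0,-3,0,0,0],[1,0,0,-7,0,0,0],[1,0,0,-12,0,0,0],[1,0,0,-17.5,0,0,0],[1,0,0,-17.5,0,0,0],[1,0,0,-17.5,0,0,0]]]'
python3 - <<'E'
from h import *
for n in("scene","side"):
    im=bot.read_camera(n);cv2.imwrite(f"pics/{n}2.png",im[:,:,::-1])
a=cv2.imread("pics/scene2.png");b=cv2.imread("pics/side2.png")
cv2.imwrite("pics/both2.png",np.hstack([cv2.resize(a,(400,300)),cv2.resize(b,(400,300))]))
im=cv2.imread("pics/wrist0.png");cv2.imwrite("pics/w0c.png",cv2.resize(im[60:360,70:260],None,fx=2,fy=2,interpolation=cv2.INTER_CUBIC))
print(bot.read_state()["width"])
E
```

```text
time: 3.45
tool_pos: [0.4132, -0.2329, 0.4671]
tcp_rot: [-2.592, -1.775, 0.0]
wrist_force: [-0.1, 0.3, -1.5]
width: 0.11
0.10806268773180311
```

View pics/both2.png

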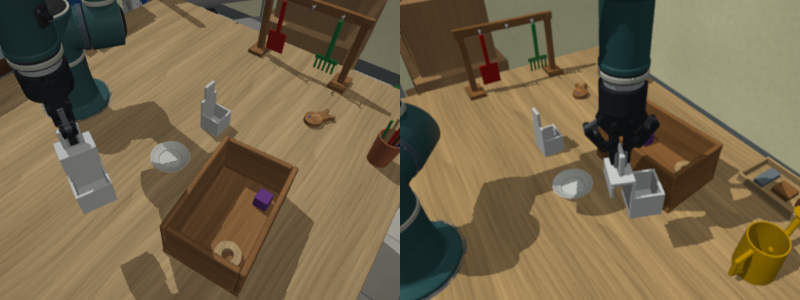

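View pics/w0c.png

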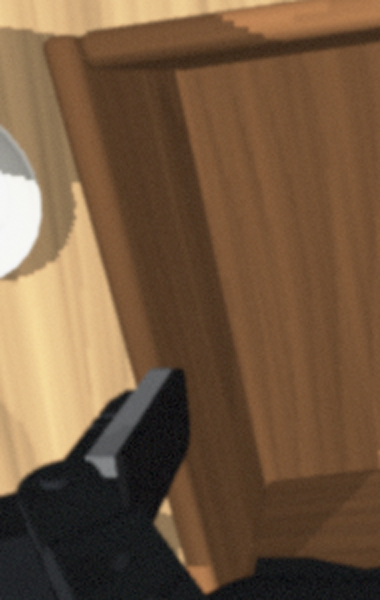

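```bash
python3 - <<'E'
from h import *
K=cam("wrist")[0]
w=(K,cv2.Rodrigues(np.array([-2.84126040e+00,1.58416433e-03,7.97659395e-04]))[0],np.array([-0.6742444,-0.03673932,0.38009407]))
for n,p in (("out top",(94,82.5)),("out mid",(112,151)),("out low",(138.5,250)),("in top",(111.5,92)),("in mid",(130,165)),("corner far L mid",(348,43)),("near L corner mid",(102,80))):
    print(n,plane(w,p,.131).round(4))
crop("pics/scene2.png","pics/sc_b2.png",195,165,190,150,4)
crop("pics/wrist0.png","pics/w0d.png",85,70,90,110,5)
E
```

```text
out top [0.555 0.086 0.131]
out mid [0.5614 0.0342 0.131 ]
out low [ 0.5727 -0.0544  0.131 ]
in top [0.5672 0.0792 0.131 ]
in mid [0.5745 0.0227 0.131 ]
corner far L mid [0.7435 0.1128 0.131 ]
near L corner mid [0.5613 0.0878 0.131 ]
```

View pics/sc_b2.png

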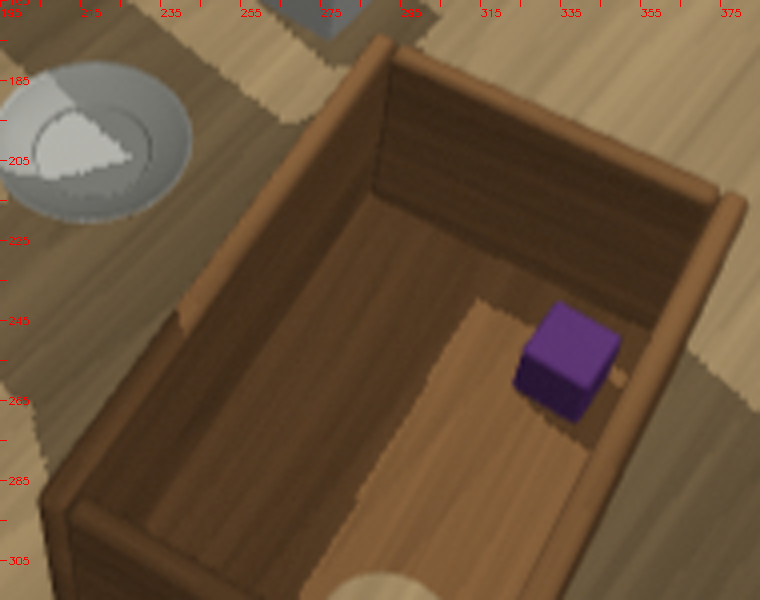

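View pics/w0d.png

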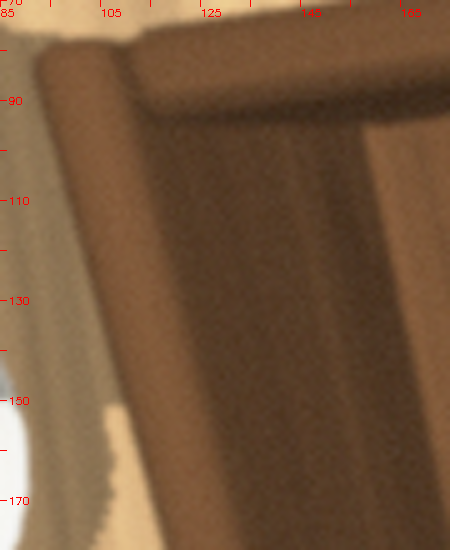

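```bash
python3 -m jog '[[[1,2,0.8,0,0,0,-0.05],[1,5,2,0,0,0,-0.11],[1,8.5,3.5,0,0,0,-0.19],[1,12,5,0,0,0,-0.27],[1,15.5,6.4,0,0,0,-0.35],[1,18.5,7.6,0,0,0,-0.42],[1,21,8.6,0,0,0,-0.47],[1,22.3,9.2,0,0,0,-0.5],[1,22.3,9.2,0,0,0,-0.5],[1,22.3,9.2,0,0,0,-0.5],[1,22.3,9.2,0,0,0,-0.5]]]'
python3 - <<'E'
from h import *
for n in("scene","side","wrist"):
    im=bot.read_camera(n);cv2.imwrite(f"pics/{n}3.png",im[:,:,::-1])
crop("pics/scene3.png","pics/sc3.png",190,80,190,150,4)
crop("pics/side3.png","pics/si3.png",230,80,180,150,4)
E
```

```text
time: 4.92
tool_pos: [0.5793, -0.0592, 0.4677]
tcp_rot: [2.074, 2.36, -0.0]
wrist_force: [-0.3, 0.1, -1.8]
width: 0.106
```

View pics/sc3.png

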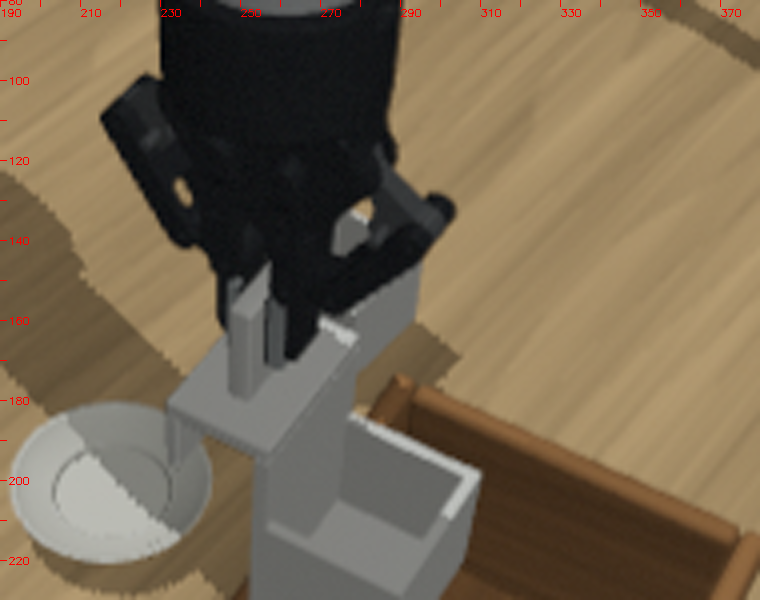

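View pics/si3.png

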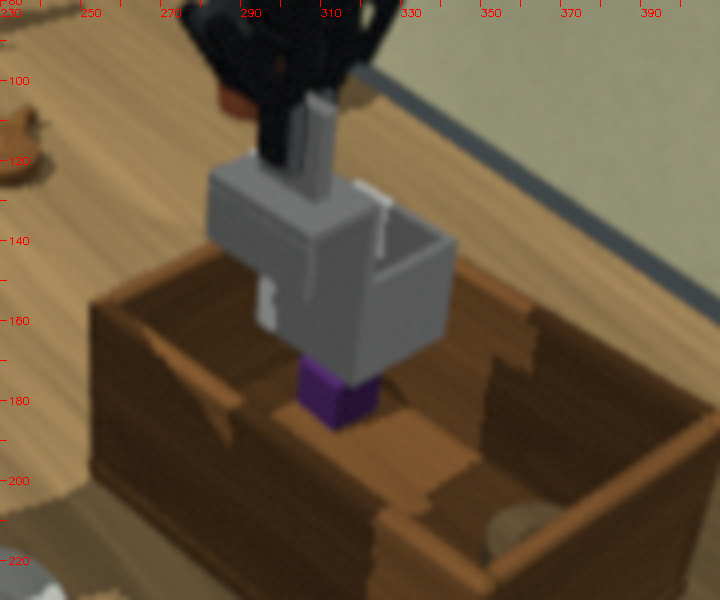

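View pics/wrist3.png

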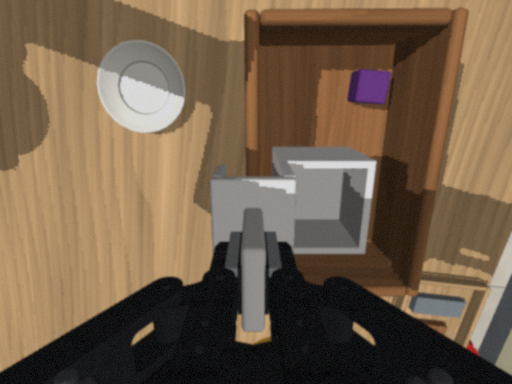

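In the wrist view the near rim runs vertically at column 253, and the tab is at column 253, so they are in line. The dish at (140,85) is clear. I'll lower until the lip is just above the rim and look again.

```bash
python3 -m jog '[[[1,0,0,2,0,0,0],[1,0,0,4.5,0,0,0],[1,0,0,7,0,0,0],[1,0,0,9,0,0,0],[1,0,0,10,0,0,0],[1,0,0,10,0,0,0],[1,0,0,10,0,0,0]]]'
python3 - <<'E'
from h import *
for n in("scene","side","wrist"):
    c=cam(n)
    im=bot.read_camera(n);cv2.imwrite(f"pics/{n}4.png",im[:,:,::-1])
crop("pics/scene4.png","pics/sc4.png",190,110,190,150,4)
crop("pics/side4.png","pics/si4.png",230,80,180,150,4)
w=cam("wrist")
c=[plane(w,p,.135).round(4) for p in ((247,100),(259,100))];print(c)
E
```

```text
time: 5.95
tool_pos: [0.5802, -0.0585, 0.3687]
tcp_rot: [2.071, 2.36, 0.002]
wrist_force: [0.2, -0.5, -0.9]
width: 0.109
[array([0.5678, 0.0141, 0.135 ]), array([0.5754, 0.0151, 0.135 ])]
```

View pics/sc4.png

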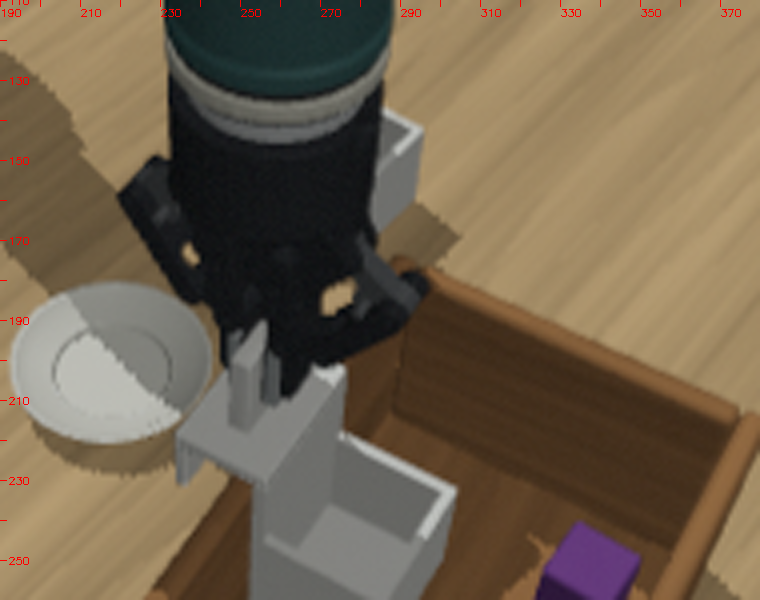

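View pics/si4.png

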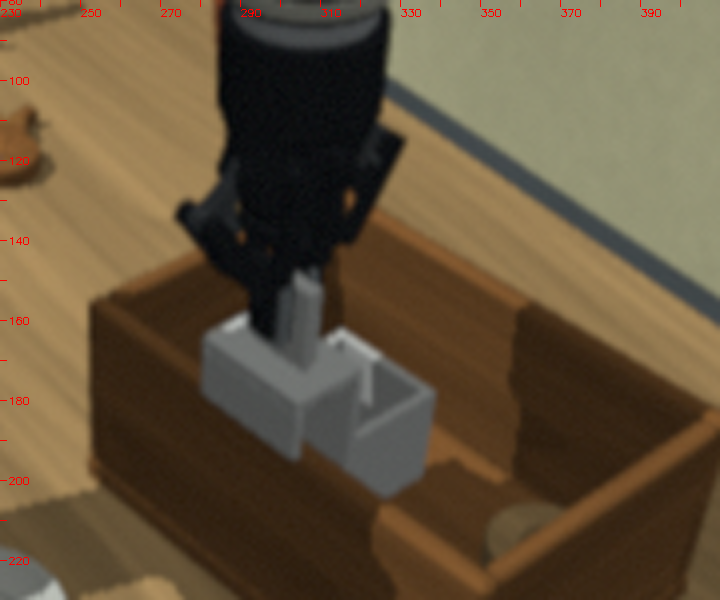

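View pics/wrist4.png

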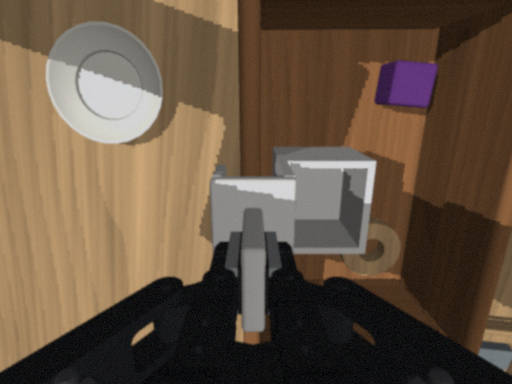

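The lip is still above the outer side of the rim, and the board and cup are inside the bin. Rim columns 240–261 give a middle of 250.5, about 1.5 mm toward the robot from the tab, so I'll shift slightly. Next I'll lower to about 1 mm above seating.

```bash
python3 -m jog '[[[1,0,-0.1,1,0,0,0],[1,0,-0.1,2,0,0,0],[1,0,-0.1,2.8,0,0,0],[1,0,-0.1,3.5,0,0,0],[1,0,-0.1,3.9,0,0,0],[1,0,-0.1,4,0,0,0],[1,0,-0.1,4,0,0,0],[1,0,-0.1,4,0,0,0]]]'
python3 - <<'E'
from h import *
for n in("scene","side","wrist"):
    im=bot.read_camera(n);cv2.imwrite(f"pics/{n}5.png",im[:,:,::-1])
crop("pics/scene5.png","pics/sc5.png",190,120,95,150,4)
crop("pics/side5.png","pics/si5.png",250,110,95,150,4)
cv2.imwrite("pics/b5.png",np.hstack([cv2.imread("pics/sc5.png"),cv2.imread("pics/si5.png")]))
E
```

```text
time: 7.1
tool_pos: [0.5789, -0.0586, 0.3279]
tcp_rot: [2.072, 2.361, 0.0]
wrist_force: [0.1, -1.1, -0.3]
width: 0.111
```

View pics/b5.png

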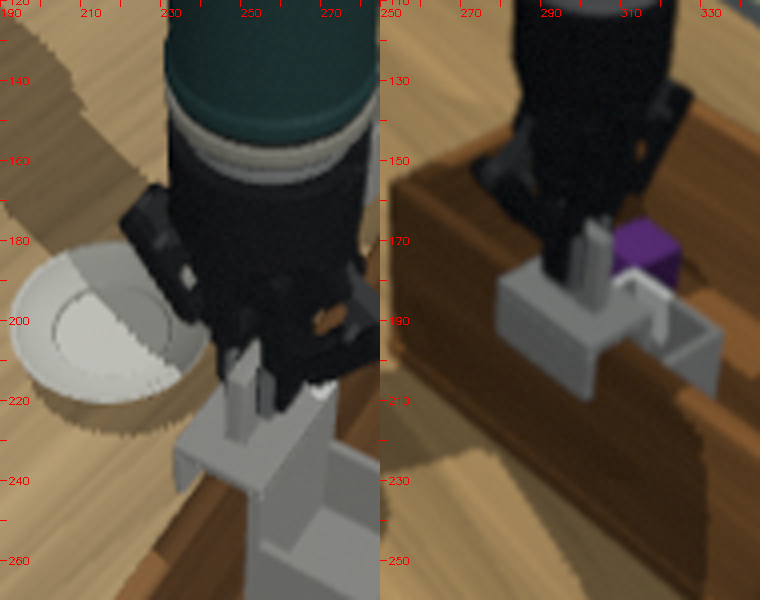

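The lip is outside the wall, at side (298,205), the board is inside, and the wrist force suggests it is about seated. I'll open slowly.

```bash
python3 -m jog '[[[0.8,0,0,0,0,0,0],[0.8,0,0,0,0,0,0],[0.6,0,0,0,0,0,0],[0.5,0,0,0,0,0,0],[0.5,0,0,0,0,0,0],[0.5,0,0,0,0,0,0]]]'
python3 - <<'E'
from h import *
for n in("scene","side"):
    im=bot.read_camera(n);cv2.imwrite(f"pics/{n}6.png",im[:,:,::-1])
crop("pics/scene6.png","pics/sc5.png",190,120,95,150,4)
crop("pics/side6.png","pics/si5.png",250,110,95,150,4)
cv2.imwrite("pics/b6.png",np.hstack([cv2.imread("pics/sc5.png"),cv2.imread("pics/si5.png")]))
E
```

```text
time: 8.0
tool_pos: [0.5788, -0.0586, 0.3277]
tcp_rot: [-2.072, -2.361, 0.0]
wrist_force: [0.2, -0.3, 0.1]
width: 0.503
```

View pics/b6.png

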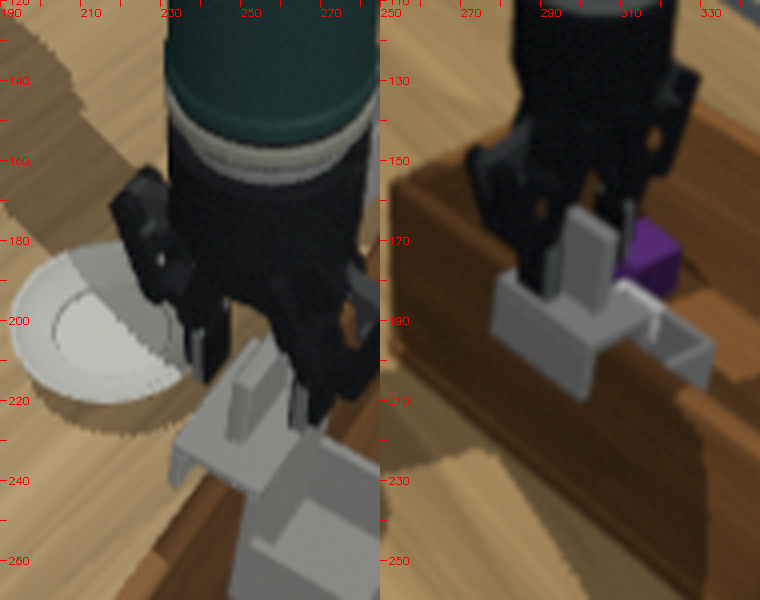

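It is free and hangs with a slight tilt, with the fingers clear on both sides. I'll open fully and withdraw straight up.

```bash
python3 -m jog '[[[0.45,0,0,-1,0,0,0],[0.4,0,0,-3,0,0,0],[0.2,0,0,-6,0,0,0],[0,0,0,-10,0,0,0],[0,0,0,-15,0,0,0],[0,0,-5,-18,0,0,0],[0,0,-10,-18,0,0,0],[0,0,-14,-18,0,0,0],[0,0,-14,-18,0,0,0],[0,0,-14,-18,0,0,0]]]'
python3 - <<'E'
from h import *
for n in("scene","side","wrist"):
    im=bot.read_camera(n);cv2.imwrite(f"pics/{n}7.png",im[:,:,::-1])
crop("pics/scene7.png","pics/sc7.png",190,130,130,150,5)
crop("pics/side7.png","pics/si7.png",250,130,130,110,6)
E
```

```text
time: 9.35
tool_pos: [0.4402, -0.0767, 0.5092]
tcp_rot: [2.071, 2.359, 0.003]
wrist_force: [-0.0, -0.2, -0.2]
width: 1.0
```

View pics/scene7.png

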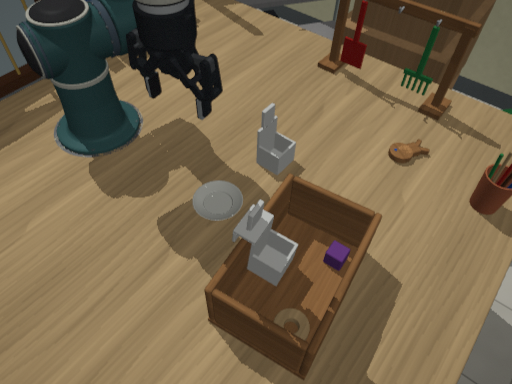

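View pics/sc7.png

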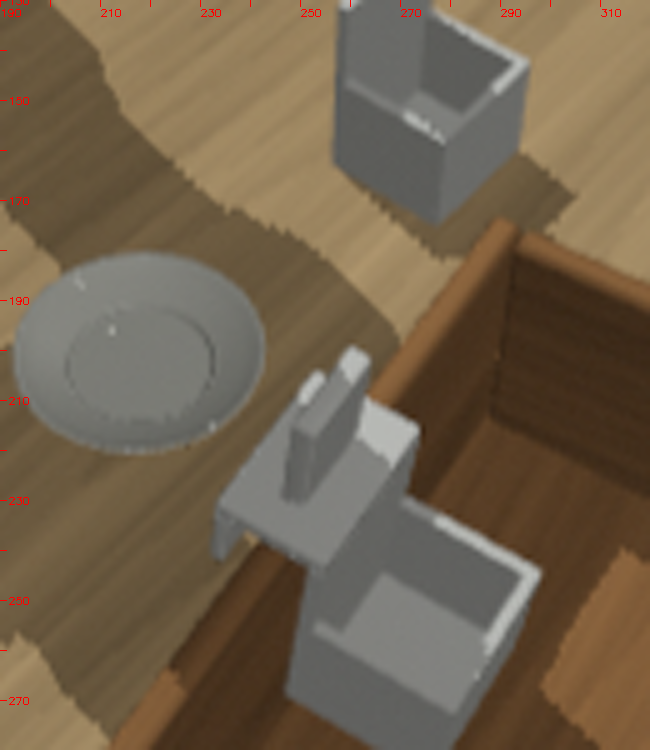

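View pics/si7.png

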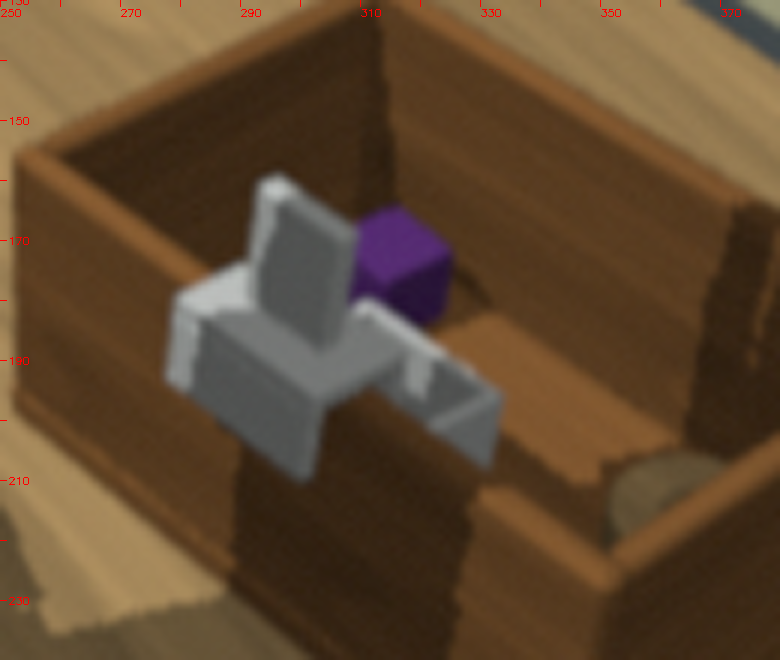

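```bash
python3 - <<'E'
from h import *
S=cam("scene");D=cam("side")
def P(n,a,b):
    p,e=tri(S,a,D,b);print(n,p.round(4),"gap",round(e,4));return p
t=P("tab top",(256.2,208),(301.4,164.6))
a=P("near end top",(250.8,215),(307.7,170));b=P("near end bottom",(249.3,230),(304.2,188))
m=np.array([.5795,-.0585,.131]);y=np.radians(7.4);u=np.array([np.cos(y),np.sin(y),0]);v=np.array([-u[1],u[0],0])
br=P("bridge near lip",(233.8,231.5),(282,0)) if 0 else None
d=a-b;d/=np.linalg.norm(d);print("tilt along x,y deg",np.degrees([np.arcsin(d@u),np.arcsin(d@v)]))
c1=P("bridge near-lip corner",(233.5,230.5),(302.8,197)) ; c2=P("bridge near-cup corner",(254.5,243),(317.5,187.5))
e=c2-c1;print("len",np.linalg.norm(e),"tilt",np.degrees(np.arcsin(-e[2]/np.linalg.norm(e))),"yaw",np.degrees(np.arctan2(e[1],e[0])))
g=t-.024*d-m;print("grip in rim frame",(g@u).round(4),(g@v).round(4),g[2].round(4))
q=P("cup rim front far",(295.5,244.5),(331.5,198)) if 0 else None
# foot of plain box / stillness
x=cv2.imread("pics/scene0.png")[100:150,250:300].astype(int);z=cv2.imread("pics/scene7.png")[100:150,250:300].astype(int);print(abs(x-z).mean())
i=bot.read_camera("side").astype(int);print("still diff",abs(i[:,:,::-1]-cv2.imread("pics/side7.png"))[150:220,270:340].max(), bot.read_state()["time"])
E
```

```text
tab top [ 0.5835 -0.0597  0.1889] gap 0.0001
near end top [ 0.5854 -0.0772  0.1872] gap 0.002
near end bottom [ 0.5825 -0.0761  0.1392] gap 0.0003
tilt along x,y deg [ 3.29844658 -1.77003038]
bridge near-lip corner [ 0.5627 -0.0969  0.1409] gap 0.0019
bridge near-cup corner [ 0.6062 -0.0907  0.1395] gap 0.0019
len 0.04403908782677236 tilt 1.7980062556598093 yaw 8.129340321826119
grip in rim frame 0.0024 -0.0009 0.0339
17.6644
still diff 18 9.55
```

Everything checks: the tab is 2 mm off the rim line, 1 mm from the middle and 34 mm above it, and the tilt is about 3°. The look-alike stands at the same pixels, around (270,140). I'm handing in.

```bash
python3 -c "
from workcell import bot
print(bot.finish_job())"
```

```text
the job is handed in; nothing more can be done
None
```

The caddy now hangs by its lip on the middle of the bin's near long rim, with its cup inside the bin. I let go of it, backed the arm away and handed the job in at about 9.6 s of the 38 s allowed.

My last checks, from the scene and side pictures:

| Check | Measured | Allowed |
|---|---|---|
| Tab centre off the rim's middle line | +2 mm | within 25 mm |
| Tab centre from the rim's middle, along it | −1 mm | within 60 mm |
| Tab centre above the rim | 34 mm | 20 to 44 mm |
| Tilt | about 2–3° | under 20° |

- **At rest:** two side pictures taken one after the other differed only slightly (18 grey levels at most in the caddy area), which I took as noise.
- **Cup and floor:** I saw the cup inside the bin but did not measure its position or its clearance above the floor.
- **Look-alike box:** it stands at the same place in the picture, and I never went near it. I judged that by eye, because a direct picture comparison there gave a large difference (mean 17.7). I put that down to changed shadows and did not track it further.
- **Camera heights:** the two cameras read heights about 4 mm too low, for example −4 mm at the caddy's foot. I corrected for that on the rim. The height above the rim is relative, so it should not be affected.

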